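# Set and lock the bench air, hang up the blow gun

### The arm

A 7-joint arm with a two-finger parallel gripper is mounted at the origin on the work surface. World frame = base frame: x ahead of the robot, y to its left, z up, the work surface at z = 0. Lengths are in m, angles in rad, forces in N, time in s.
With the tool pointing down it reaches from about 0.35 to 0.9 m from the base axis. Payload 8.1 kg.
Tool frame: the origin (TCP) lies at the centre of the arm's flange, where the gripper is bolted on; the fingertips stand 178 mm ahead of it and the grasp point (between the pads) lies 159 mm ahead of it; z points along the fingers, y is the line along which they close (so a half turn about z gives the same grasp; the last joint's range is limited). The gripper opens to 92 mm and grips with 3 to 60 N. Pads are 19 mm wide; open, the fingers measure 130 mm over their backs; the gripper's body (75 mm by 190 mm) begins 47 mm behind the grasp point.
Start: joints at [1.181, 0.434, 0.025, 1.573, -0.012, 1.134, -0.075], TCP at [0.177, -0.599, 0.405] pointing down, gripper open.
Joint ranges: [-2.62, 2.62], [-0.44, 2.09], [-1.27, 1.32], [0.08, 2.57], [-1.32, 4.46], [0.12, 2], [-2.74, 2.74]. Speed limits (rad/s): [2.22, 2.22, 3.01, 3.01, 3.14, 3.14, 3.14].

### API

Orientations are given as a rotation vector (axis times angle).
In Python, from cell import arm gives the robot as it stands. The module is installed in compiled form; this text tells all that it offers.
- The arm moves only by the shell command python3 -m inch 'ROWS' [FORCE]. ROWS is text: rows parted by semicolons, each of 5 numbers parted by spaces: the shift along the tool's x, y, z in m, then the turn about the tool's z in rad, then the finger opening in m, from 0 to 0.0918. In form: x y z roll fingers; .... A call has 1 to 5 rows; each row is the pose to reach, as a shift and turn from the pose commanded when the call began, along the tool's axes at that moment; what a row does not reach only later rows make up. A row lasts 1/10 s, in which the tool goes at most 50 mm and 8.59 degrees, less where a joint would pass 70% of its speed; a pose out of reach is approached as far as the arm can. A call with a gripper value outside its range is refused whole. The fingers move at their own pace and stop on an object; FORCE is the grip in N (left out, the last holds). Time passes only in rows, so rows that repeat a pose let the fingers close. It gives the time, the measured TCP pose, the force, the opening and the grip force at its end, in the units of the state.
- arm.observe(): the state, without advancing time (a new reading comes with each control period).
- arm.get_image(name): name is "side" or "top" or "wrist"; returns the picture (480x640x3 uint8, red, green, blue); there is no depth.
- arm.get_calibration(name): a dict with "intrinsics" (3x3 intrinsics, pixels), "pose" (4x4, takes a point from camera to world coordinates). Camera axes: x right, y up, looking along -z (the intrinsics and any distortion apply to the point x, -y, -z); pixel columns grow to the right and rows downward; lengths in m; the calibration is good to about 2 mm. The wrist camera is an equidistant fisheye: a pixel r from the principal point sees the ray r / f radians off the axis. A picture is of the moment at which its call begins: read the wrist's pose just before it. get_calibration takes no time and is no camera call; for the wrist camera it gives the pose at the moment of the call.
- arm.sign_off(): hands the job in; it is judged then, once.
Trained networks look in the newest picture that a camera, given by its name, has taken for a name from the list of things; names that differ only in an ending like _2 or _b are one class to them, and where a whole thing is asked for, a point or a joint stands for the part that bears it (a point fixed in the world has none). Each returns a list of dicts, best first, with "conf" (0 to 1); they miss things now and then, are a little off and sometimes report something else, mostly with a low value. They report only what shows in the picture. A call takes as long as a camera call.
- arm.look_for(camera, query): "point" ([row, column] in pixels, amid what is visible of it).
- arm.silhouettes(camera, query): "region" (480x640 bool, what is visible of it) and "point" ([row, column] in pixels, amid what is visible of it).
- arm.place_of(camera, query): "point" ([row, column] in pixels: a listed point, or the origin of a listed thing).
The state is a dict: "clock": time; "joints": joint angles; "dq": joint speeds; "joint_efforts": joint torques, N m; "position": TCP position; "ee_rot": TCP orientation; "force": force on the tool from outside, world axes, zero at the start; "ft_torque": the same for the moment, N m; "width": opening from 0.0 (shut) to 1.0 (fully open); "gripper_force": force on a finger pad.
Only numpy, scipy, OpenCV 4.12 (cv2) and the standard library are available. Lean on these libraries where they do the work, as an engineer would, in place of code of your own. Each camera call takes 0.05 s, during which the arm holds its last target. There are 200 camera calls.

### The job

Get this bench's blow-gun station ready, the air was left too low: pull the black knob on the air console straight up to unlock it, turn it clockwise until the gauge needle points at the tab on the gauge's rim, and push the knob fully back down so that it locks there. Also hang the loose blow gun up by its eye on the slanted peg of the post, and leave it hanging there at rest. Leave the other loose things on the bench where they are.

Things in the scene. Friction and masses are not known exactly. Their poses are not given: they have to be found in the camera images.
- knob_top (a point): Centre of the top of the round black fluted knob (44 mm across, 38 mm tall, upright axis), left half of the top panel of the air console: a fixed grey steel box, 180 x 250 mm, panel 80 mm above the bench. Home, its top is 46 mm and its lower edge 8 mm above the panel. Within 60 mm of its axis nothing else on the panel is over 16 mm high. The point turns with the knob.
- knob_lift (a joint): How far the knob is pulled up, m: 0 home, 0.008 fully up. It takes about 6 N to pull up and under 10 N to push down, and stays where it is left. Below 3 mm dogs under the knob stand between the teeth of a lock collar and it can turn only a little (at most about 0.25 rad) before it is held fast; above 4 mm it turns freely (about 0.05 N m).
- knob_turn (a joint): Angle of the knob, rad, growing clockwise seen from above (more pressure); range 0 to 4.71. The gauge needle turns with it through the same angle in the same sense.
- gauge_centre (a point): Pivot of the needle at the middle of the white dial of the round gauge (82 mm across, facing up, bezel 12 mm high) on the right half of the console's panel. x and y axes are the console's (x away from the robot at yaw 0, z up).
- needle_tip (a point): On the thin black needle, at its outer end, 30 mm from the gauge's pivot; it moves as the knob is turned.
- mark_tip (a point): The pressure to set: the point on the dial, 30 mm from the pivot, at which the small dark tab (11 x 9 mm) clipped over the gauge's rim points. The needle is set when needle_tip and mark_tip coincide. At the start the mark lies 0.45 to 1.4 rad clockwise of the needle. The tab stays where it is.
- gun_grip (a point): Lower handle of the loose grey blow gun (0.2 kg), a pistol lying on its side; 12 mm above the bench, mid-thickness. x: along the handle to the hanging eye; y: nozzle side; z: up. Handle 28 mm wide (y), 24 mm thick, bare for 35 mm to either side along x except a trigger at +y from 17 mm on. A brass plug ends 67 mm behind. The nozzle, 83 mm toward the eye, reaches 113 mm to +y.
- gun_eye (a point): Centre of the gun's round steel hanging eye, inner diameter 24 mm, wire 7 mm thick, 117 mm from gun_grip along its x. The eye's axis is the point's z.
- blow_gun: The same gun; origin under it, 28 mm from gun_grip toward the eye, axes as gun_grip's. Lying flat this origin is on the bench.
- peg: Round steel peg, 8 mm thick, on the robot's side of a fixed 30 mm square aluminium post (262 mm high, foot 90 x 90 mm). Origin at its root, 215 mm above the bench, 22 mm in front of the post's axis; z runs out along the peg, 50 degrees above level, roughly towards the robot; y is level. What is let go on it slides down to the root.
- peg_tip (a point): The free upper end of the peg, 89 mm along the peg's axis from its root.
- bolt_bin: Bystander, not to be disturbed: blue open storage bin of bolts, 160 x 100 x 75 mm. Origin under its middle.
- screwdriver: Bystander, not to be disturbed: screwdriver lying on the bench. Origin under its middle.
- tape_roll: Bystander, not to be disturbed: brown roll of tape, 90 mm across, 48 mm high. Origin under its middle.
- small_carton: Bystander, not to be disturbed: brown carton, 160 x 120 x 90 mm. Origin under its middle.
- oil_can: Bystander, not to be disturbed: grey can, 54 mm across, 150 mm high. Origin under its middle.
- spanner: Bystander, not to be disturbed: steel spanner lying on the bench. Origin under its middle.
- scanner: Bystander, not to be disturbed: dark hand scanner, lying, 160 mm long. Origin under its middle.

How it is judged:
By the outcome, as a careful person would: the job done as asked, in the order asked, and still so for the second after the job is handed in, with the robot touching nothing.
It also fails if it takes over 72 s, if anything falls off the work surface, if the arm or the gripper's body presses on something with over 40 N, if the wrist force passes 120 N, or if a joint passes its speed limit or range.

## Working session

There is one attempt and no reset: what is moved stays moved. The work goes in short steps, Python scripts to look and compute and a shell command to move; the robot and the scene stay as the last step left them, time stands still between calls to the robot, and variables do not carry over. Pictures are saved under pics/ and viewed, at most 10 in all, crops included, and the job is handed in when it is done.

```bash
mkdir -p pics; ls
cat > h.py <<'E'
import numpy as np, cv2
from cell import arm
from scipy.spatial.transform import Rotation as R
def shot(c,name=None):
    k=arm.get_calibration(c); im=arm.get_image(c)
    if name: cv2.imwrite(f'pics/{name}.png',im[:,:,::-1])
    return im,k
def ray(c,k,p):
    K=np.array(k['intrinsics']);P=np.array(k['pose'])
    r,cc=p; x=(cc-K[0,2])/K[0,0]; y=(r-K[1,2])/K[1,1]
    if c=='wrist':
        t=np.hypot(x,y); s=np.sin(t)/t if t>1e-9 else 1; d=np.array([x*s,-y*s,-np.cos(t)])
    else: d=np.array([x,-y,-1.]); d/=np.linalg.norm(d)
    return P[:3,3],P[:3,:3]@d
def atz(c,k,p,z):
    o,d=ray(c,k,p); return o+d*(z-o[2])/d[2]
def tri(rays):
    A=0;b=0
    for o,d in rays:
        M=np.eye(3)-np.outer(d,d); A=A+M; b=b+M@o
    return np.linalg.solve(A,b)
def proj(c,k,w):
    K=np.array(k['intrinsics']);P=np.array(k['pose'])
    v=P[:3,:3].T@(np.array(w)-P[:3,3]); v=np.array([v[0],-v[1],-v[2]])
    if c=='wrist':
        rho=np.hypot(v[0],v[1]); t=np.arctan2(rho,v[2]); x,y=v[:2]/max(rho,1e-9)*t
    else: x,y=v[:2]/v[2]
    return np.array([K[1,1]*y+K[1,2],K[0,0]*x+K[0,2]])
def tcp():
    s=arm.observe(); return np.array(s['position']),R.from_rotvec(s['ee_rot'])
E
cat > a.py <<'E'
from h import *
np.set_printoptions(precision=4,suppress=True)
names=['knob_top','gauge_centre','needle_tip','mark_tip','gun_grip','gun_eye','peg','peg_tip','bolt_bin','screwdriver','tape_roll','small_carton','oil_can','spanner','scanner']
z=dict(knob_top=.126,gauge_centre=.09,needle_tip=.09,mark_tip=.09,gun_grip=.012,gun_eye=.012,peg=.215,peg_tip=.283)
ims=[]
for c in('side','top'):
    im,k=shot(c,c+'0'); 
    print(c,np.array(k['pose'])[:3,3], np.array(k['intrinsics'])[0,0])
    for n in names:
        r=arm.place_of(c,n)[:2]
        print(n,[(np.round(q['point'],1),round(q['conf'],2),atz(c,k,q['point'],z.get(n,0))[:2].round(4)) for q in r])
s=arm.observe();print(s['clock'],s['position'],R.from_rotvec(s['ee_rot']).as_matrix(),s['force'])
E
python3 a.py
```

```text
pics
side [0.1263 0.7785 1.0455] 474.2261909655361
knob_top [(array([218.4, 362.7]), 0.52, array([ 0.4997, -0.1686]))]
gauge_centre [(array([200.7, 358.4]), 0.72, array([ 0.5607, -0.2734])), (array([318.6, 330.2]), 0.7, array([0.4295, 0.1632]))]
needle_tip [(array([274.3, 236.2]), 0.62, array([0.7149, 0.1575])), (array([256.1, 246.7]), 0.57, array([0.7286, 0.0894]))]
mark_tip [(array([216.5, 363.7]), 0.53, array([ 0.5153, -0.2148]))]
gun_grip [(array([258.9, 247.1]), 0.61, array([0.7702, 0.0419])), (array([225. , 430.6]), 0.6, array([ 0.343 , -0.3628]))]
gun_eye [(array([302.5, 290.4]), 0.76, array([0.5741, 0.1182]))]
peg [(array([218. , 363.9]), 0.73, array([ 0.4614, -0.0798])), (array([272.7, 235.4]), 0.4, array([0.6424, 0.2356]))]
peg_tip [(array([255.8, 254.5]), 0.41, array([0.5925, 0.2195]))]
bolt_bin [(array([260.6, 249.3]), 0.89, array([0.768 , 0.0359]))]
screwdriver [(array([275.5, 309.8]), 0.83, array([ 0.5809, -0.0006])), (array([260.2, 247.4]), 0.64, array([0.7739, 0.0373]))]
tape_roll [(array([289.2, 386.2]), 0.66, array([ 0.3665, -0.0607])), (array([404. , 215.7]), 0.64,
[... 1174 characters left out ...]
rray([235.2, 311.1]), 0.72, array([ 0.5815, -0.0098])), (array([239.8, 425. ]), 0.17, array([ 0.5796, -0.3126]))]
tape_roll [(array([317.2, 332.1]), 0.59, array([ 0.3698, -0.0711])), (array([214.3, 201.1]), 0.42, array([0.6268, 0.2804]))]
small_carton [(array([229.3, 134.1]), 0.78, array([0.5813, 0.4507])), (array([193.4, 199.4]), 0.44, array([0.6822, 0.288 ]))]
oil_can [(array([261.1, 487.3]), 0.9, array([ 0.5283, -0.4801]))]
spanner [(array([333.5, 454. ]), 0.58, array([ 0.3365, -0.3906]))]
scanner [(array([302.5, 148.6]), 0.97, array([0.394 , 0.4007]))]
1.6 [ 0.1768 -0.5995  0.4047] [[ 0.9592  0.2828 -0.    ]
 [ 0.2828 -0.9592 -0.0001]
 [-0.      0.0001 -1.    ]] [-0.5526  0.1077 -0.328 ]
```

View pics/top0.png

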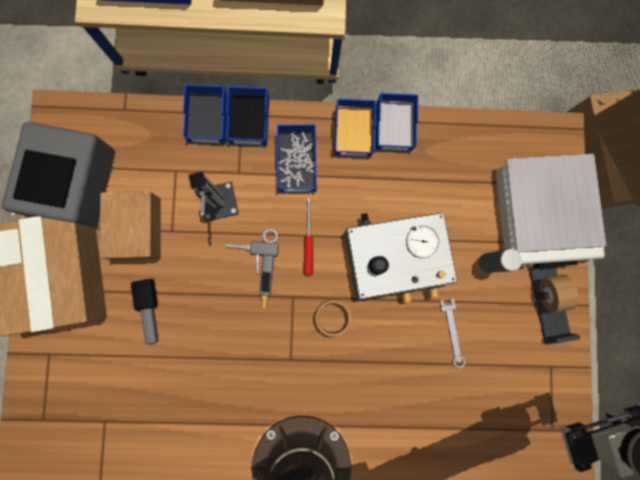

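View pics/side0.png

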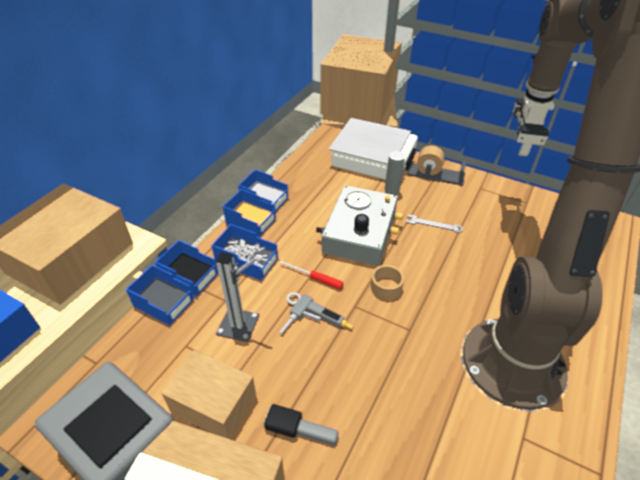

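```bash
python3 -m inch '0.05 -0.033 0 0 0.09; 0.10 -0.065 0 0 0.09; 0.15 -0.1 0 0 0.09; 0.2 -0.13 0 0 0.09; 0.24 -0.16 0 0 0.09' 20
python3 -m inch '0.04 -0.025 0 0 0.09; 0.08 -0.05 0 0 0.09; 0.12 -0.075 0 0 0.09; 0.16 -0.1 0 0 0.09; 0.18 -0.12 0 0 0.09'
cat > b.py <<'E'
import sys
from h import *
np.set_printoptions(precision=4,suppress=True)
z=dict(knob_top=.126,gauge_centre=.09,needle_tip=.09,mark_tip=.09,gun_grip=.012,gun_eye=.012,peg=.215,peg_tip=.283)
p,r=tcp(); print('tcp',p,r.as_matrix()[:,0])
im,k=shot('wrist',sys.argv[1]); print('cam',np.array(k['pose']))
for n in sys.argv[2:]:
    for q in arm.place_of('wrist',n)[:2]: print(n,np.round(q['point'],1),round(q['conf'],2),atz('wrist',k,q['point'],z[n]))
print(arm.observe()['clock'])
E
python3 b.py w1 knob_top gauge_centre needle_tip mark_tip
```

```text
clock: 2.1
position: [0.3387, -0.4065, 0.405]
ee_rot: [3.109, 0.449, 0.001]
force: [1.8, -1.1, -0.5]
width: 0.982
gripper_force: 0.0
clock: 2.6
position: [0.4789, -0.2388, 0.4049]
ee_rot: [-3.108, -0.454, -0.003]
force: [-0.5, 0.8, -0.1]
width: 0.978
gripper_force: 0.0
tcp [ 0.4789 -0.2388  0.4049] [0.9581 0.2863 0.0019]
cam [[ 0.286   0.922   0.261   0.5508]
 [-0.9582  0.2754  0.0773 -0.217 ]
 [-0.0006 -0.2722  0.9622  0.3847]
 [ 0.      0.      0.      1.    ]]
knob_top [181.3 236.4] 0.8 [ 0.5065 -0.1663  0.126 ]
gauge_centre [144.4 406.8] 0.71 [ 0.5681 -0.2818  0.09  ]
mark_tip [109.1 391.7] 0.61 [ 0.5912 -0.2616  0.09  ]
2.85
```

Run:
```python
import cv2
a=cv2.imread('pics/w1.png'); cv2.imwrite('pics/w1c.png',cv2.resize(a[60:240,190:470],(784,504),interpolation=cv2.INTER_CUBIC))
```

```text
(no output)
```

View pics/w1c.png

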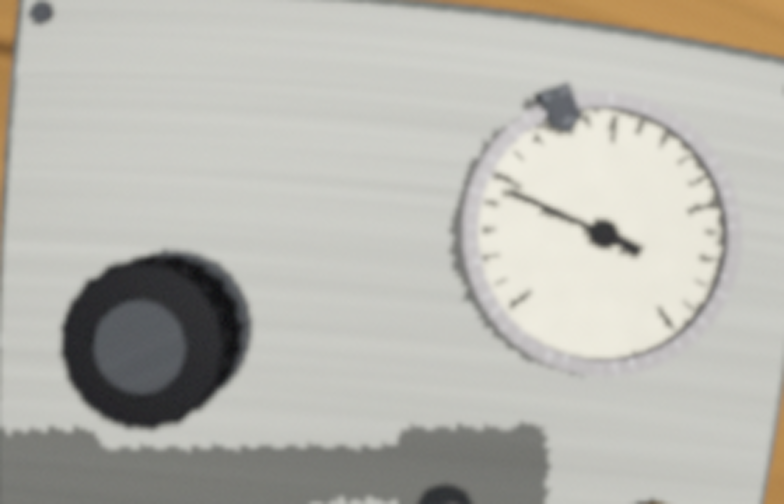

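```bash
cat > g.py <<'E'
from h import *
np.set_printoptions(precision=4,suppress=True)
# camera pose of w1
k=arm.get_calibration('wrist')
px=lambda u,v:(v/2.8+60,u/2.8+190)
for n,u,v,z in [('piv',603,234,.089),('tip',510,191,.089),('tab',560,108,.092),('tabend',568,131,.092),('knob',138,343,.126)]:
    p=atz('wrist',k,px(u,v),z); print(n,p)
    if n=='piv': c=p
    else: d=p-c; print('  r',np.hypot(*d[:2]),'ang',np.arctan2(d[1],d[0]))
E
python3 g.py
```

```text
piv [ 0.5646 -0.2854  0.089 ]
tip [ 0.5679 -0.2562  0.089 ]
  r 0.029360326398905474 ang 1.4569383569776513
tab [ 0.5948 -0.2625  0.092 ]
  r 0.03794805553422706 ang 0.6488517250742367
tabend [ 0.5892 -0.2665  0.092 ]
  r 0.031058834699027326 ang 0.6535035406764913
knob [ 0.5031 -0.1732  0.126 ]
  r 0.12797056007565835 ang 2.072030990628633
```

```bash
python3 -m inch '0.022 -0.028 0 0 0.09; 0.044 -0.056 0 0 0.09; 0.044 -0.056 0.04 0 0.09; 0.044 -0.056 0.05 0 0.09; 0.044 -0.056 0.05 0 0.09'
python3 b.py w2 knob_top gauge_centre needle_tip mark_tip
python3 - <<'E'
import cv2
a=cv2.imread('pics/w2.png'); cv2.imwrite('pics/w2c.png',cv2.resize(a,(800,600),interpolation=cv2.INTER_CUBIC))
E
```

```text
clock: 3.35
position: [0.5014, -0.1777, 0.3533]
ee_rot: [-3.109, -0.445, 0.007]
force: [1.2, -0.6, -0.3]
width: 0.981
gripper_force: 0.0
tcp [ 0.5014 -0.1777  0.3533] [ 0.9599  0.2803 -0.0041]
cam [[ 0.2799  0.9221  0.2674  0.5732]
 [-0.96    0.2693  0.0763 -0.1564]
 [-0.0017 -0.278   0.9606  0.3325]
 [ 0.      0.      0.      1.    ]]
knob_top [255.6 308.2] 0.56 [ 0.5059 -0.1669  0.126 ]
gauge_centre [201.5 490.8] 0.75 [ 0.5683 -0.2815  0.09  ]
needle_tip [185.9 453.4] 0.79 [ 0.5695 -0.2501  0.09  ]
needle_tip [162.4  66. ] 0.24 [0.5122 0.0324 0.09  ]
mark_tip [161.6 477.8] 0.67 [ 0.5914 -0.2618  0.09  ]
3.6
```

View pics/w2c.png

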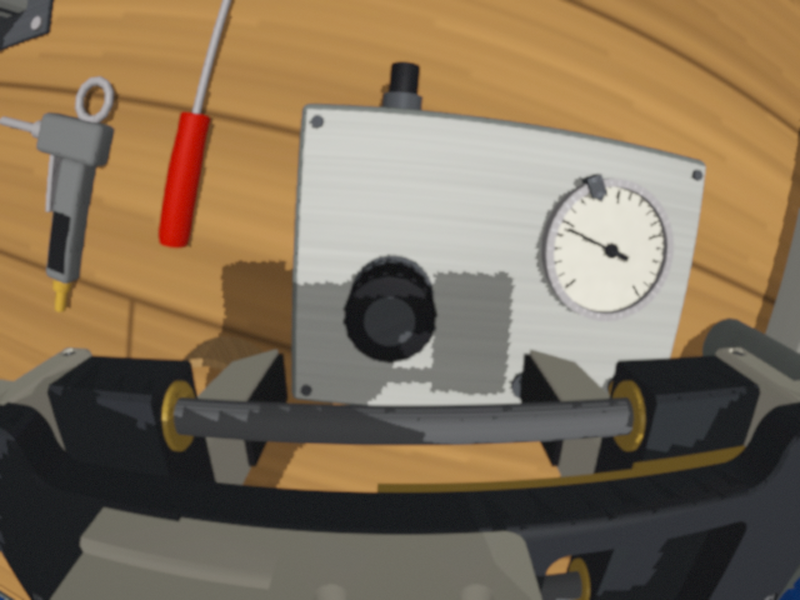

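```bash
python3 -m inch '0 0 0 0 0.09; 0 0 0 0 0.09'; python3 b.py w3 knob_top gauge_centre; python3 -c "
from h import *
k=arm.get_calibration('wrist')
for u,v in [(388,322),(389,315)]: print(atz('wrist',k,(v/1.25,u/1.25),.126))
"
```

```text
clock: 3.8
position: [0.5028, -0.1762, 0.3553]
ee_rot: [3.109, 0.448, 0.001]
force: [0.0, 1.2, 0.2]
width: 0.98
gripper_force: 0.0
tcp [ 0.5028 -0.1762  0.3553] [0.9593 0.2825 0.0007]
cam [[ 0.2822  0.9229  0.2622  0.5747]
 [-0.9594  0.2713  0.0774 -0.1547]
 [ 0.0003 -0.2734  0.9619  0.3349]
 [ 0.      0.      0.      1.    ]]
knob_top [258.7 308.1] 0.86 [ 0.5059 -0.1661  0.126 ]
knob_top [194.4  55.3] 0.45 [0.4992 0.0139 0.126 ]
gauge_centre [205.8 487.4] 0.8 [ 0.5676 -0.2798  0.09  ]
3.95
[ 0.50692537 -0.16696848  0.126     ]
[ 0.51039159 -0.1664729   0.126     ]
```

```bash
python3 -m inch '0.006 -0.0085 0.03 0 0.09; 0.006 -0.0085 0.06 0 0.09; 0.006 -0.0085 0.079 0 0.09; 0.006 -0.0085 0.079 0 0.07; 0.006 -0.0085 0.079 0 0.05' 15
python3 -m inch '0 0 0 0 0.035; 0 0 0 0 0.035;0 0 0 0 0.035;0 0 0 0 0.035;0 0 0 0 0.035'
python3 -m inch '0 0 0 0 0.035;0 0 0 0 0.035; 0 0 0 0 0.035'
```

```text
clock: 4.45
position: [0.5063, -0.1661, 0.2761]
ee_rot: [-3.109, -0.449, 0.0]
force: [0.8, 0.6, 0.7]
width: 0.855
gripper_force: 0.0
clock: 4.95
position: [0.5066, -0.1678, 0.2766]
ee_rot: [3.107, 0.446, 0.004]
force: [1.8, -6.8, 2.1]
width: 0.473
gripper_force: 15.0
clock: 5.25
position: [0.5066, -0.1679, 0.2766]
ee_rot: [3.107, 0.446, 0.003]
force: [1.5, -5.7, 2.1]
width: 0.474
gripper_force: 15.0
```

```bash
python3 -m inch '0 0 0 0 0.03; 0 0 -0.003 0 0.03; 0 0 -0.006 0 0.03; 0 0 -0.009 0 0.03; 0 0 -0.009 0 0.03' 30
python3 -m inch '0 0 0 0 0.03; 0 0 0 0.1 0.03;0 0 0 0.2 0.03; 0 0 0 0.3 0.03; 0 0 0 0.3 0.03'
cat > n.py <<'E'
import sys
from h import *
np.set_printoptions(precision=4,suppress=True)
im,k=shot('wrist',sys.argv[1])
c=[.5676,-.2815,.089]
P={n:atz('wrist',k,arm.place_of('wrist',n)[0]['point'],.09) for n in('gauge_centre','needle_tip','mark_tip')}
print(P)
g=P['gauge_centre']
a=[np.arctan2(*(P[n]-g)[[1,0]]) for n in('needle_tip','mark_tip')]; print('net remaining',a[0]-a[1],a)
# rectified dial view, 0.15 mm per px about gauge
S=640; v,u=np.mgrid[:S,:S]; xs=g[0]+(S/2-v)*.00015; ys=g[1]+(S/2-u)*.00015
K=np.array(k['intrinsics']);T=np.array(k['pose'])
V=(np.stack([xs,ys,np.full_like(xs,.089)],-1)-T[:3,3])@T[:3,:3]; V=V*[1,-1,-1]
rho=np.hypot(V[...,0],V[...,1]);t=np.arctan2(rho,V[...,2])/rho
m=cv2.remap(im,(K[0,0]*V[...,0]*t+K[0,2]).astype('f4'),(K[1,1]*V[...,1]*t+K[1,2]).astype('f4'),cv2.INTER_CUBIC)
cv2.imwrite(f'pics/{sys.argv[1]}r.png',m[:,:,::-1])
s=arm.observe();print(s['clock'],s['position'],s['ee_rot'],s['ft_torque'],s['force'])
E
python3 n.py w4
```

```text
clock: 5.75
position: [0.5066, -0.1679, 0.2847]
ee_rot: [3.107, 0.446, 0.003]
force: [4.4, -7.8, -6.7]
width: 0.474
gripper_force: 30.0
clock: 6.25
position: [0.5066, -0.1684, 0.2847]
ee_rot: [3.138, -0.03, 0.004]
force: [4.7, -8.9, -9.9]
width: 0.475
gripper_force: 30.0
{'gauge_centre': array([ 0.568 , -0.2793,  0.09  ]), 'needle_tip': array([ 0.5792, -0.2519,  0.09  ]), 'mark_tip': array([ 0.5924, -0.2613,  0.09  ])}
net remaining 0.5471064870561787 [np.float64(1.1826916481845031), np.float64(0.6355851611283244)]
6.45 [ 0.5066 -0.1685  0.2847] [ 3.1384 -0.0241  0.0038] [-1.9676 -1.1879 -0.0223] [ 4.3729 -9.6191 -9.5833]
```

```bash
python3 -c "
import cv2;a=cv2.imread('pics/w4r.png');cv2.imwrite('pics/w4s.png',cv2.resize(a,(600,600)))"
```

```text
(no output)
```

View pics/w4s.png

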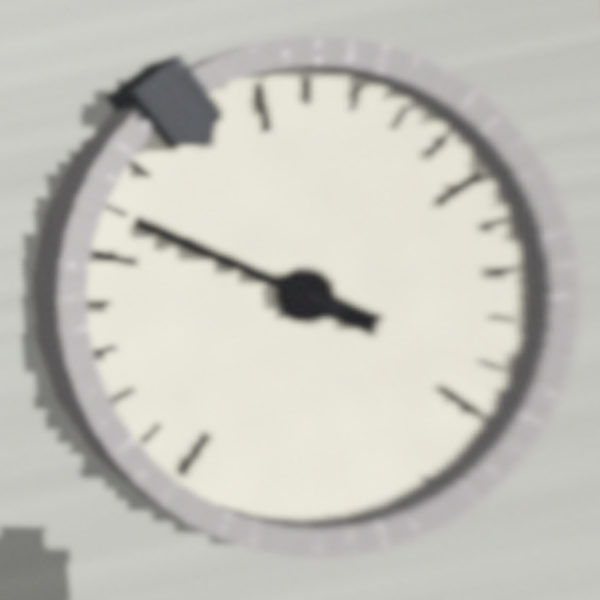

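```bash
python3 -m inch '0 0 0 0.12 0.03; 0 0 0 0.24 0.03;0 0 0 0.36 0.03; 0 0 0 0.5 0.03; 0 0 0 0.5 0.03'
python3 -m inch '0 0 0 0 0.03;0 0 0 0 0.06; 0 0 0 0 0.09; 0 0 0 0 0.09;0 0 0 0 0.09'
python3 n.py w5
```

```text
clock: 6.95
position: [0.5064, -0.1693, 0.2848]
ee_rot: [3.032, -0.808, 0.005]
force: [4.1, -13.3, -11.0]
width: 0.467
gripper_force: 29.9
clock: 7.45
position: [0.5061, -0.1657, 0.2848]
ee_rot: [-3.039, 0.796, -0.0]
force: [0.0, -0.3, -0.1]
width: 0.775
gripper_force: 0.0
{'gauge_centre': array([ 0.5678, -0.2802,  0.09  ]), 'needle_tip': array([ 0.5923, -0.2604,  0.09  ]), 'mark_tip': array([ 0.5932, -0.262 ,  0.09  ])}
net remaining 0.05958335684985372 [np.float64(0.6806074587837851), np.float64(0.6210241019339314)]
7.65 [ 0.5061 -0.166   0.2848] [-3.0387  0.797  -0.    ] [ 0.0342 -0.0092  0.0518] [-0.1439 -0.3018 -0.7805]
```

```bash
python3 -m inch '0 0 -0.04 0 0.09; 0.02 0.035 -0.06 0 0.09; 0.039 0.07 -0.08 0 0.09; 0.039 0.07 -0.08 0 0.09; 0.039 0.07 -0.08 0 0.09'
python3 -m inch '0 0 0 0 0.09; 0 0 0 0 0.09'
python3 n.py w6;  python3 -c "
import cv2;a=cv2.imread('pics/w6r.png');cv2.imwrite('pics/w6s.png',cv2.resize(a,(600,600)))"
```

```text
clock: 8.15
position: [0.5054, -0.2472, 0.365]
ee_rot: [3.038, -0.801, 0.001]
force: [0.5, 0.3, -2.1]
width: 0.981
gripper_force: 0.0
clock: 8.35
position: [0.5058, -0.2449, 0.364]
ee_rot: [-3.039, 0.794, 0.002]
force: [-0.1, 0.5, -1.1]
width: 0.98
gripper_force: 0.0
{'gauge_centre': array([ 0.568 , -0.2807,  0.09  ]), 'needle_tip': array([ 0.5921, -0.2625,  0.09  ]), 'mark_tip': array([ 0.5912, -0.262 ,  0.09  ])}
net remaining -0.02961238345789219 [np.float64(0.6468435966958845), np.float64(0.6764559801537767)]
8.55 [ 0.5058 -0.2456  0.3644] [-3.039   0.7957  0.0009] [ 0.0597  0.0572 -0.0353] [0.2099 0.601  0.4063]
```

View pics/w6s.png

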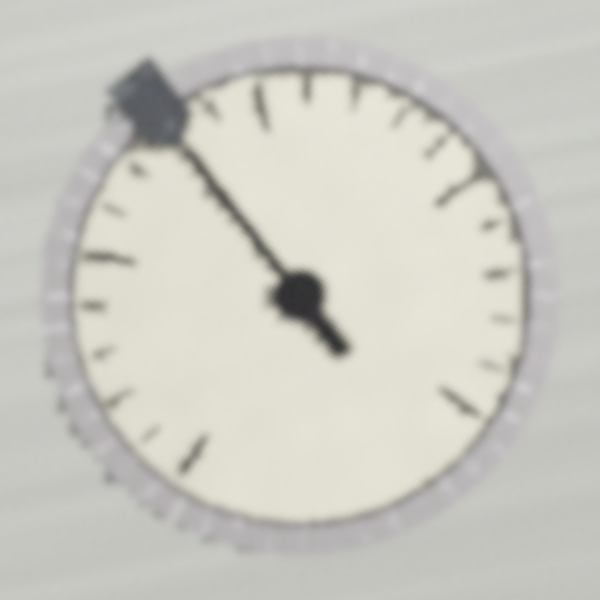

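```bash
python3 -m inch '-0.018 -0.033 0 0 0.04; -0.036 -0.066 0 0 0.0;-0.036 -0.066 0 0 0.0;-0.036 -0.066 0 0 0;-0.036 -0.066 0.03 0 0'
python3 -m inch '0 0 0 0 0; 0 0 0 0 0;0 0 0.01 0 0; 0 0 0.017 0 0; 0 0 0.018 0 0'
python3 -m inch '0 0 0.003 0 0; 0 0 0.006 0 0;0 0 0.009 0 0; 0 0 0.012 0 0; 0 0 0.012 0 0'
```

```text
clock: 9.05
position: [0.5082, -0.1722, 0.3376]
ee_rot: [3.038, -0.798, 0.011]
force: [-0.1, -0.9, -0.4]
width: 0.596
gripper_force: 0.0
clock: 9.55
position: [0.5064, -0.1712, 0.316]
ee_rot: [3.039, -0.798, -0.002]
force: [-0.7, 0.3, 0.2]
width: 0.16
gripper_force: 0.0
clock: 10.05
position: [0.5068, -0.1711, 0.3045]
ee_rot: [3.039, -0.797, 0.0]
force: [-0.3, -0.5, -0.4]
width: 0.01
gripper_force: 0.0
```

```bash
python3 -m inch '0 0 0.001 0 0; 0 0 0.002 0 0; 0 0 0.002 0 0'
python3 -m inch '0 0 0.001 0 0; 0 0 0.002 0 0; 0 0 0.002 0 0'
```

```text
clock: 10.35
position: [0.507, -0.1712, 0.3041]
ee_rot: [-3.039, 0.798, -0.002]
force: [-4.2, 2.1, 15.9]
width: 0.002
gripper_force: 8.1
clock: 10.65
position: [0.5072, -0.1712, 0.3037]
ee_rot: [-3.038, 0.798, -0.005]
force: [-8.3, 2.0, 34.0]
width: 0.006
gripper_force: 16.9
```

```bash
python3 -m inch '0 0 -0.03 0 0; 0.018 0.033 -0.06 0 0.04; 0.036 0.066 -0.065 0 0.08; 0.036 0.066 -0.065 0 0.09; 0.036 0.066 -0.065 0 0.09'
python3 -m inch '0 0 0 0 0.09; 0 0 0 0 0.09'
python3 n.py w7;  python3 -c "
import cv2;a=cv2.imread('pics/w7r.png');cv2.imwrite('pics/w7s.png',cv2.resize(a,(600,600)))"
```

```text
clock: 11.15
position: [0.5052, -0.2471, 0.3654]
ee_rot: [3.038, -0.801, -0.001]
force: [0.0, 0.8, -1.0]
width: 0.308
gripper_force: 0.0
clock: 11.35
position: [0.5058, -0.245, 0.3652]
ee_rot: [-3.039, 0.795, 0.002]
force: [-0.1, 0.5, 0.3]
width: 0.48
gripper_force: 0.0
{'gauge_centre': array([ 0.5667, -0.2805,  0.09  ]), 'needle_tip': array([ 0.5907, -0.2625,  0.09  ]), 'mark_tip': array([ 0.5924, -0.2624,  0.09  ])}
net remaining 0.03138827487178242 [np.float64(0.6437907091159738), np.float64(0.6124024342441914)]
11.55 [ 0.5058 -0.2456  0.3656] [-3.039   0.7958  0.0005] [ 0.0753  0.017  -0.0631] [ 0.3041  0.3532 -0.3254]
```

View pics/w7s.png

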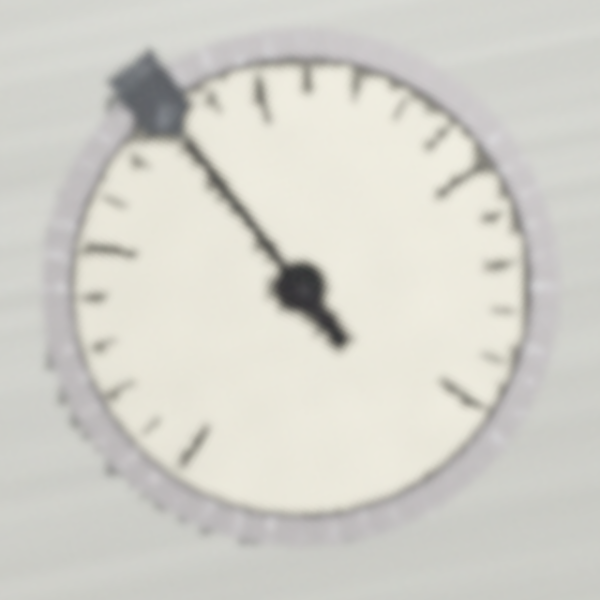

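```bash
python3 -m inch '-0.03 -0.035 -0.01 -0.08 0.09; -0.06 -0.07 -0.015 -0.16 0.09; -0.09 -0.105 -0.015 -0.24 0.09; -0.12 -0.14 -0.015 -0.34 0.09; -0.15 -0.175 -0.015 -0.42 0.09'
python3 - <<'E'
from h import *
s=arm.observe();r=R.from_rotvec(s['ee_rot']).as_matrix();d=np.array([.44,.1,.38])-s['position'];print(r.T@d)
E
```

```text
clock: 12.05
position: [0.4602, -0.0183, 0.381]
ee_rot: [3.138, -0.14, 0.001]
force: [1.3, 1.4, 0.0]
width: 0.981
gripper_force: 0.0
[-0.03065475 -0.11602903  0.00093852]
```

```bash
python3 -m inch '-0.01 -0.03 0 0 0.09; -0.02 -0.07 0 0 0.09; -0.031 -0.1 0 0 0.09; -0.031 -0.11 0 0 0.09; -0.031 -0.11 0 0 0.09' 
python3 -m inch '0 0 0 0 0.09; 0 0 0 0 0.09;0 0 0 0 0.09'
python3 b.py w8 gun_grip gun_eye peg peg_tip
```

```text
clock: 12.55
position: [0.4403, 0.0936, 0.3809]
ee_rot: [-3.138, 0.141, -0.001]
force: [0.2, -1.0, -0.3]
width: 0.979
gripper_force: 0.0
clock: 12.85
position: [0.4406, 0.091, 0.3806]
ee_rot: [3.138, -0.15, -0.0]
force: [0.0, -0.1, -0.3]
width: 0.979
gripper_force: 0.0
tcp [0.4406 0.091  0.3806] [ 0.9954 -0.0953 -0.0001]
cam [[-0.0957  0.9572  0.273   0.5152]
 [-0.9954 -0.0921 -0.0262  0.0845]
 [ 0.     -0.2743  0.9616  0.3602]
 [ 0.      0.      0.      1.    ]]
gun_grip [203.7 302.1] 0.86 [0.4566 0.1096 0.012 ]
gun_eye [ 76.1 296.4] 0.55 [0.5774 0.1027 0.012 ]
gun_eye [202.4 304.3] 0.39 [0.4576 0.1074 0.012 ]
13.1
```

View pics/w8.png

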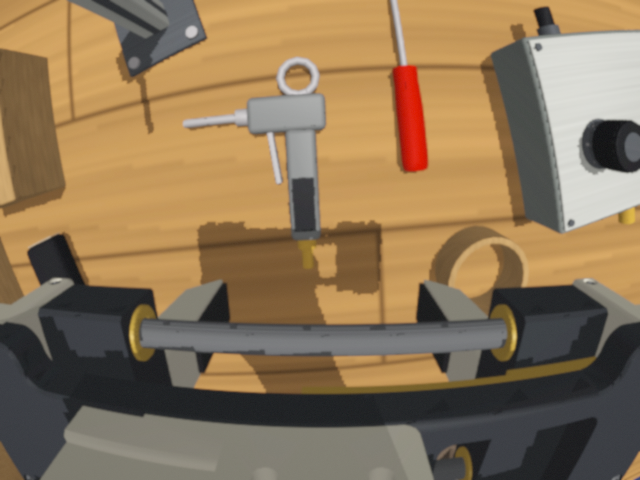

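```bash
python3 -m inch '0.0146 -0.0195 0.04 -0.038 0.09; 0.0146 -0.0195 0.08 -0.038 0.09; 0.0146 -0.0195 0.12 -0.038 0.08; 0.0146 -0.0195 0.15 -0.038 0.07; 0.0146 -0.0195 0.16 -0.038 0.07'
python3 -m inch '0 0 0 0 0.07; 0 0 0 0 0.07'
python3 -c "
from h import *
p,r=tcp();print(p,r.as_matrix()[:,0])"
```

```text
clock: 13.6
position: [0.4557, 0.1099, 0.2182]
ee_rot: [3.139, -0.086, -0.007]
force: [-0.1, -0.3, 0.5]
width: 0.782
gripper_force: 0.0
clock: 13.8
position: [0.4573, 0.1105, 0.2218]
ee_rot: [-3.14, 0.087, -0.002]
force: [0.3, -0.1, 0.7]
width: 0.764
gripper_force: 0.0
[0.45726248 0.11049888 0.22179358] [ 0.99846804 -0.05531514  0.00134567]
```

```bash
python3 -m inch '0 0.001 0.02 0 0.07; 0 0.001 0.035 0 0.07; 0 0.001 0.0405 0 0.07; 0 0.001 0.0405 0 0.05; 0 0.001 0.0405 0 0.03' 40
python3 -m inch '0 0 0 0 0.015; 0 0 0 0 0.015; 0 0 0 0 0.015; 0 0 0 0 0.015; 0 0 0 0 0.015'
python3 -m inch '0 0 0 0 0.015; 0 0 0 0 0.015; 0 0 -0.02 0 0.015; 0 0 -0.06 0 0.015; 0 0 -0.1 0 0.015'
python3 -m inch '0 0 -0.04 0 0.015; 0 0 -0.08 0 0.015; 0 0 -0.1 0 0.015; 0 0 -0.1 0 0.015'
```

```text
clock: 14.3
position: [0.4571, 0.1095, 0.1813]
ee_rot: [-3.14, 0.087, -0.003]
force: [0.6, 0.6, 0.2]
width: 0.635
gripper_force: 0.0
clock: 14.8
position: [0.4566, 0.1092, 0.1804]
ee_rot: [3.14, -0.087, 0.0]
force: [-1.6, -0.4, 4.9]
width: 0.301
gripper_force: 39.9
clock: 15.3
position: [0.456, 0.1092, 0.2806]
ee_rot: [3.14, -0.086, -0.004]
force: [1.1, 0.6, -1.2]
width: 0.301
gripper_force: 39.9
clock: 15.7
position: [0.4572, 0.1097, 0.3829]
ee_rot: [-3.139, 0.087, -0.008]
force: [0.7, -0.1, -2.4]
width: 0.303
gripper_force: 39.9
```

```bash
python3 -m inch '0 0 -0.04 0 0.015; 0 0 -0.08 0 0.015; 0 0 -0.12 0 0.015; 0 0 -0.12 0 0.015; 0 0 -0.12 0 0.015'
cat > p.py <<'E'
from h import *
import sys
np.set_printoptions(precision=4,suppress=True)
p,r=tcp(); print('tcp',p,r.as_matrix()[:,0],arm.observe()['force'])
t=sys.argv[1]
K={}
for c in('wrist','top','side'):
    im,K[c]=shot(c,c+t)
    for n in('peg','peg_tip','gun_eye'):
        for q in arm.place_of(c,n)[:2]:
            print(c,n,np.round(q['point'],1),round(q['conf'],2),atz(c,K[c],q['point'],dict(peg=.215,peg_tip=.283,gun_eye=p[2]-.168)[n]))
np.save('K'+t,K,allow_pickle=True)
E
python3 p.py 9
python3 - <<'E'
import cv2,numpy as np
a=cv2.imread('pics/wrist9.png'); b=cv2.imread('pics/side9.png')[220:345,170:310]; c=cv2.imread('pics/top9.png')[150:250,160:300]
o=np.zeros((600,800,3),np.uint8); o[:300,:400]=cv2.resize(a,(400,300)); o[:300,400:736]=cv2.resize(b,(336,300),interpolation=cv2.INTER_CUBIC)
o[300:,:420]=cv2.resize(c,(420,300),interpolation=cv2.INTER_CUBIC); cv2.imwrite('pics/m9.png',o)
E
```

```text
clock: 16.2
position: [0.4566, 0.1093, 0.4993]
ee_rot: [3.14, -0.087, -0.001]
force: [-0.4, -0.3, -2.6]
width: 0.306
gripper_force: 39.9
tcp [0.4566 0.1093 0.4993] [ 0.9985 -0.0552 -0.0005] [-0.351  -0.3259 -2.5893]
wrist peg [ 13.8 142.2] 0.77 [0.6462 0.2379 0.215 ]
wrist peg_tip [ 65.7 116.6] 0.92 [0.588  0.2214 0.283 ]
wrist peg_tip [256.3 611.3] 0.51 [ 0.4543 -0.0933  0.283 ]
wrist gun_eye [255.6 610.6] 0.32 [ 0.4738 -0.0435  0.3313]
wrist gun_eye [238. 324.] 0.16 [0.4913 0.1074 0.3313]
top peg [192.9 200.3] 0.53 [0.6435 0.2385 0.215 ]
top gun_eye [221.6 258.4] 0.96 [0.5695 0.0979 0.3313]
side peg [261.3 248.2] 0.62 [0.637  0.1917 0.215 ]
side peg [271.9 236.8] 0.38 [0.641 0.232 0.215]
side peg_tip [255.7 256.8] 0.39 [0.5882 0.2168 0.283 ]
side gun_eye [212.8 284.2] 0.71 [0.5796 0.1119 0.3313]
```

View pics/m9.png

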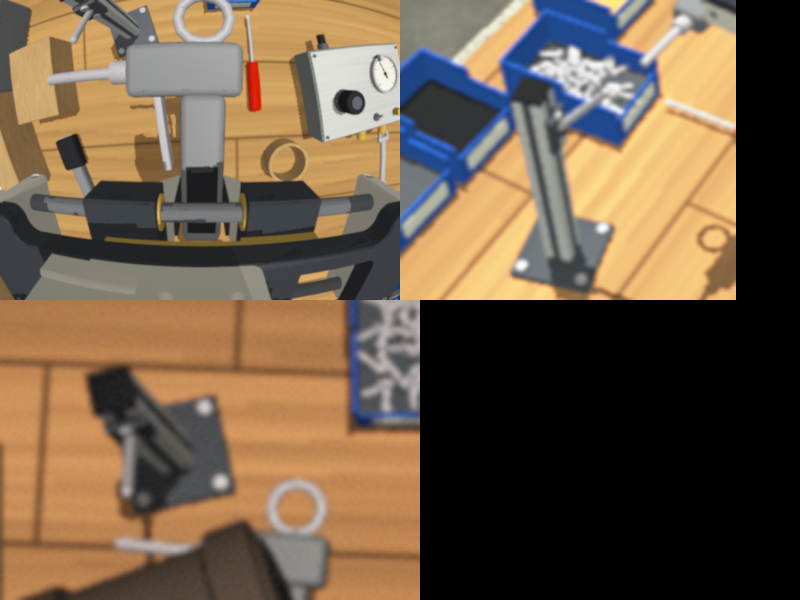

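Run:
```python
from h import *
np.set_printoptions(precision=4,suppress=True)
K=np.load('K9.npy',allow_pickle=True).item()
def T(l):
    p=tri([ray(c,K[c],q) for c,q in l]); print(p,[ (proj(c,K[c],p)-q).round(1) for c,q in l]); return p
tip=T([('wrist',(65.7,116.6)),('top',(214.4,203)),('side',(256.5,255.7))])
root=T([('wrist',(13.8,142.2)),('top',(193,201)),('side',(272.3,236))])
d=tip-root; print(np.linalg.norm(d),d/np.linalg.norm(d))
T([('top',(220.5,258.7)),('side',(212.8,284.2))]); T([('wrist',(20,325.6)),('top',(220.5,258.7)),('side',(212.8,284.2))])
print(atz('wrist',K['wrist'],(20,325.6),.3313))
```

```text
[0.5877 0.2188 0.2833] [array([-0.6,  3.5]), array([-0.6, -1.6]), array([-0.3,  0.8])]
[0.6426 0.2358 0.2182] [array([2.4, 0.5]), array([0.1, 0.2]), array([-0.5, -0.9])]
0.08682231395306401 [-0.6316 -0.1965  0.75  ]
[0.579  0.1013 0.3219] [array([-3.1, -1.4]), array([0.5, 2.9])]
[0.5803 0.1014 0.3225] [array([6.2, 1. ]), array([-3.8, -1.4]), array([0.1, 2.4])]
[0.5803 0.1018 0.3313]
```

```bash
python3 -m inch '0.001 -0.02 0 -0.1 0.015; 0.002 -0.04 0 -0.2 0.015; 0.004 -0.06 0.007 -0.3 0.015; 0.0047 -0.07 0.014 -0.365 0.015; 0.0047 -0.07 0.014 -0.365 0.015'
python3 -m inch '0 0 0 0 0.015; 0 0 0 0 0.015;0 0 0 0 0.015'
python3 p.py 10
python3 - <<'E'
import cv2,numpy as np
a=cv2.imread('pics/wrist10.png')[0:150,220:420]; b=cv2.imread('pics/side10.png')[200:300,200:340]; c=cv2.imread('pics/top10.png')[170:250,160:280]
o=np.zeros((600,800,3),np.uint8); o[:300,:400]=cv2.resize(a,(400,300)); o[:280,400:792]=cv2.resize(b,(392,280),interpolation=cv2.INTER_CUBIC)
o[300:580,:420]=cv2.resize(c,(420,280),interpolation=cv2.INTER_CUBIC); cv2.imwrite('pics/m10.png',o)
E
```

```text
clock: 17.3
position: [0.4649, 0.1802, 0.4853]
ee_rot: [-3.103, -0.49, 0.003]
force: [-0.5, 0.8, -3.0]
width: 0.303
gripper_force: 39.9
clock: 17.6
position: [0.4653, 0.1782, 0.4866]
ee_rot: [3.104, 0.481, 0.001]
force: [0.3, -0.3, -2.2]
width: 0.299
gripper_force: 39.9
tcp [0.4653 0.1782 0.4866] [0.9531 0.3027 0.0006] [ 0.2542 -0.2889 -2.1748]
wrist peg_tip [ 33.8 313.9] 0.56 [0.5867 0.2214 0.283 ]
top peg [190.8 204.7] 0.45 [0.6485 0.2292 0.215 ]
top peg_tip [213.2 201.5] 0.6 [0.589  0.2187 0.283 ]
top peg_tip [315.7 333.1] 0.38 [ 0.3901 -0.0556  0.283 ]
top gun_eye [216.4 203.3] 0.58 [0.5776 0.2072 0.3186]
side peg_tip [257.7 254.7] 0.4 [0.5889 0.2241 0.283 ]
side gun_eye [245.8 257.1] 0.73 [0.5824 0.2186 0.3186]
```

View pics/m10.png

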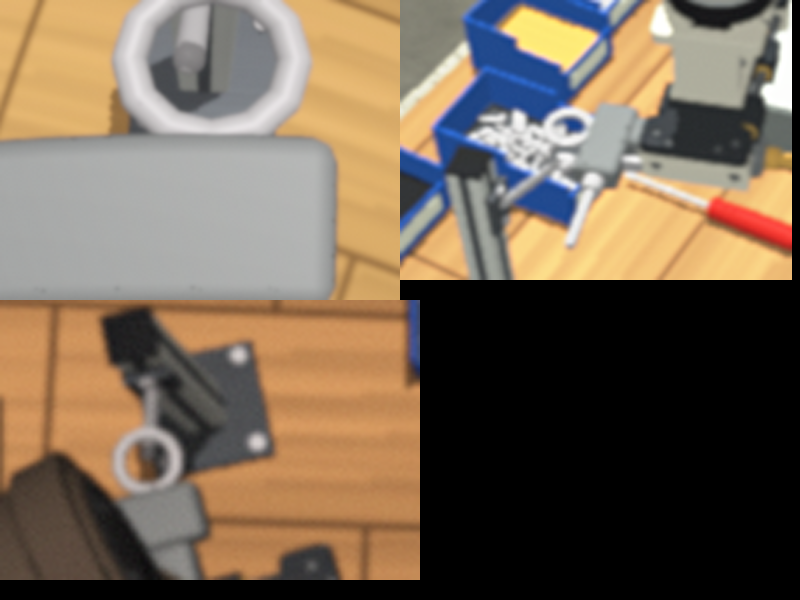

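Run:
```python
from h import *
np.set_printoptions(precision=4,suppress=True)
K=np.load('K10.npy',allow_pickle=True).item()
k=K['wrist']
print('tip',atz('wrist',k,(29,313),.283),atz('top',K['top'],(170+162/3.5,160+148/3.5),.283))
for z in(.3135,.3186): print('eye',atz('wrist',k,(29,326.5),z),'top',atz('top',K['top'],(170+160/3.5,160+148/3.5),z),'side',atz('side',K['side'],(200+127/2.8,200+170/2.8),z))
print(tri([ray('wrist',k,(29,326.5)),ray('top',K['top'],(215.7,202.3)),ray('side',K['side'],(245.4,260.7))]))
```

```text
tip [0.5891 0.2226 0.283 ] [0.5827 0.2168 0.283 ]
eye [0.582  0.2138 0.3135] top [0.5796 0.2103 0.3135] side [0.5796 0.2098 0.3135]
eye [0.5805 0.2134 0.3186] top [0.5789 0.2092 0.3186] side [0.5764 0.2137 0.3186]
[0.5798 0.2115 0.3151]
```

```bash
python3 -m inch '0.001 -0.006 0.008 0 0.015; 0.001 -0.006 0.016 0 0.015; 0.001 -0.006 0.022 0 0.015; 0.001 -0.006 0.022 0 0.015; 0.001 -0.006 0.022 0 0.015'
python3 -m inch '0 0 0 0 0.015; 0 0 0 0 0.015'
python3 p.py 11
python3 - <<'E'
import cv2,numpy as np
a=cv2.imread('pics/wrist11.png')[0:150,220:420]; b=cv2.imread('pics/side11.png')[200:300,200:340]; c=cv2.imread('pics/top11.png')[170:250,160:280]
o=np.zeros((600,800,3),np.uint8); o[:300,:400]=cv2.resize(a,(400,300)); o[:280,400:792]=cv2.resize(b,(392,280),interpolation=cv2.INTER_CUBIC)
o[300:580,:420]=cv2.resize(c,(420,280),interpolation=cv2.INTER_CUBIC); cv2.imwrite('pics/m11.png',o)
E
```

```text
clock: 18.7
position: [0.4643, 0.1848, 0.464]
ee_rot: [3.104, 0.484, -0.001]
force: [-0.8, 1.1, -2.1]
width: 0.299
gripper_force: 39.9
clock: 18.9
position: [0.4644, 0.1849, 0.4645]
ee_rot: [-3.104, -0.484, -0.001]
force: [0.3, -0.0, -1.9]
width: 0.303
gripper_force: 39.9
tcp [0.4644 0.1849 0.4645] [0.9525 0.3046 0.0005] [ 0.2859 -0.026  -1.8573]
wrist peg [237.6 323.1] 0.24 [0.4771 0.189  0.215 ]
wrist peg_tip [ 24.2 328.8] 0.59 [0.586  0.2213 0.283 ]
top peg [192.7 200.1] 0.38 [0.6439 0.2389 0.215 ]
top peg_tip [212.7 203.2] 0.61 [0.5901 0.2153 0.283 ]
top gun_eye [218.8 200.5] 0.57 [0.5756 0.2172 0.2965]
side peg [273.6 238.2] 0.49 [0.6351 0.2347 0.215 ]
side peg [425.6 287. ] 0.37 [0.3492 0.4855 0.215 ]
side peg_tip [254.5 255. ] 0.62 [0.5937 0.2158 0.283 ]
side peg_tip [188.9 391.6] 0.16 [ 0.4188 -0.1442  0.283 ]
side gun_eye [255.4 256.6] 0.81 [0.5809 0.2263 0.2965]
```

View pics/m11.png

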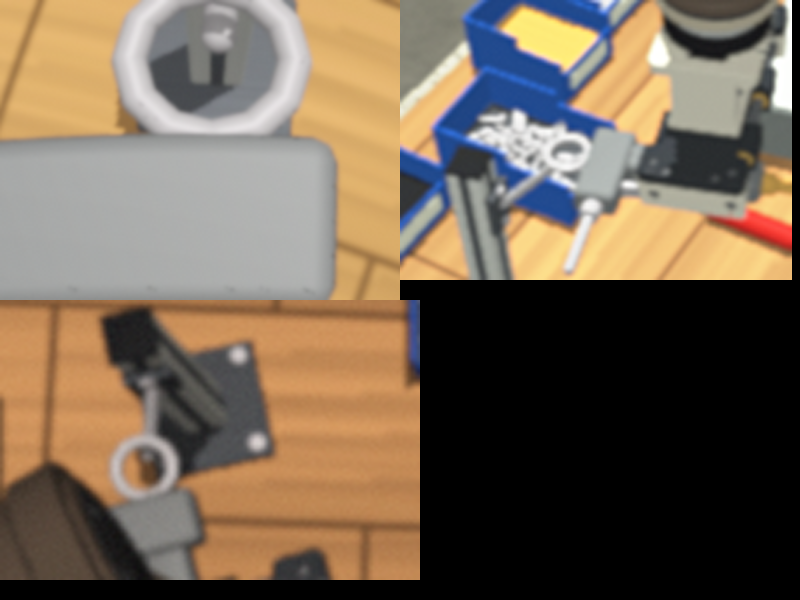

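Run:
```python
from h import *
np.set_printoptions(precision=4,suppress=True)
k=np.load('K11.npy',allow_pickle=True).item()['wrist']
t=atz('wrist',k,(20,328),.283)
for z in(.2935,.2965):
    e=atz('wrist',k,(29,326.5),z); s=(z-.283)/.766; want=t+s*np.array([-.61,-.205,.766]); print(t,e,want-e, 'tool',np.array([[.9525,.3046],[.3046,-.9525]])@(want-e)[:2])
```

```text
[0.5878 0.2222 0.283 ] [0.5804 0.2207 0.2935] [-0.001  -0.0012  0.    ] tool [-0.0013  0.0009]
[0.5878 0.2222 0.283 ] [0.5795 0.2204 0.2965] [-0.0025 -0.0018  0.    ] tool [-0.0029  0.001 ]
```

```bash
python3 -m inch '-0.002 0.001 0 0 0.015; 0.0044 0.001 0.0077 0 0.015; 0.0108 0.001 0.0153 0 0.015; 0.0173 0.001 0.023 0 0.015; 0.0173 0.001 0.023 0 0.015'
python3 -m inch '0 0 0 0 0.015'; python3 p.py 12
```

```text
clock: 20.0
position: [0.4818, 0.1892, 0.4394]
ee_rot: [3.104, 0.484, -0.004]
force: [-0.3, -0.5, -1.4]
width: 0.299
gripper_force: 39.9
clock: 20.1
position: [0.4812, 0.1893, 0.4406]
ee_rot: [3.104, 0.485, -0.002]
force: [0.3, 0.4, -1.3]
width: 0.305
gripper_force: 39.9
tcp [0.4812 0.1893 0.4406] [ 0.9524  0.3049 -0.0013] [ 0.2829  0.414  -1.3416]
wrist peg [305.9 623.1] 0.55 [ 0.52  -0.052  0.215]
wrist peg_tip [ 46.  328.9] 0.88 [0.5867 0.221  0.283 ]
wrist gun_eye [ 18.8 516.6] 0.46 [0.6343 0.1502 0.2726]
top peg [190.8 200.9] 0.43 [0.6482 0.2374 0.215 ]
top peg_tip [263.8 379.1] 0.68 [ 0.4975 -0.1469  0.283 ]
top peg_tip [214.7 200.7] 0.57 [0.5858 0.2201 0.283 ]
top gun_eye [211.5 200. ] 0.67 [0.5939 0.2242 0.2726]
top gun_eye [331.5 452.6] 0.36 [ 0.3643 -0.3022  0.2726]
side peg [274.4 237.5] 0.47 [0.6351 0.2375 0.215 ]
side peg_tip [423.1 291.3] 0.66 [0.3269 0.5025 0.283 ]
side peg_tip [256.7 255.3] 0.65 [0.5894 0.2209 0.283 ]
side gun_eye [260.  249.9] 0.8 [0.6005 0.2274 0.2726]
```

```bash
python3 -m inch '0.0064 0 0.0077 0 0.015; 0.0129 0 0.0153 0 0.015; 0.0193 0 0.023 0 0.015; 0.0193 0 0.023 0 0.015'
python3 -m inch '0 0 0 0 0.015'; python3 p.py 13
```

```text
clock: 21.1
position: [0.5001, 0.1951, 0.4164]
ee_rot: [3.104, 0.484, -0.004]
force: [-0.0, -0.4, -1.2]
width: 0.302
gripper_force: 39.9
clock: 21.2
position: [0.4996, 0.1952, 0.4176]
ee_rot: [3.104, 0.485, -0.002]
force: [0.1, -0.9, -2.2]
width: 0.303
gripper_force: 39.9
tcp [0.4996 0.1952 0.4176] [ 0.9524  0.3049 -0.0013] [ 0.1398 -0.8925 -2.1767]
wrist peg_tip [ 87.  329.9] 0.56 [0.587  0.2212 0.283 ]
wrist gun_eye [236.3 132. ] 0.48 [0.5075 0.2882 0.2496]
top peg [194.  201.6] 0.64 [0.6412 0.2355 0.215 ]
top peg_tip [214.3 201.3] 0.41 [0.5867 0.219  0.283 ]
top peg_tip [263.7 487.5] 0.37 [ 0.5048 -0.3717  0.283 ]
top gun_eye [203.8 200.6] 0.65 [0.6137 0.2289 0.2496]
side peg [273.5 235.8] 0.43 [0.6401 0.2372 0.215 ]
side peg_tip [254.6 255.6] 0.46 [0.5924 0.2154 0.283 ]
side gun_eye [268.  242.9] 0.81 [0.6144 0.2387 0.2496]
```

```bash
python3 -m inch '0.0032 0 0.004 0 0.015; 0.0064 0 0.0077 0 0.015; 0.0096 0 0.0115 0 0.015; 0.0096 0 0.0115 0 0.015'
python3 -m inch '0 0 0 0 0.015; 0 0 0 0 0.015; 0.0005 0 0.005 0 0.015; 0.001 0 0.01 0 0.015; 0.002 0 0.015 0 0.015' 6
```

```text
clock: 22.2
position: [0.509, 0.1981, 0.4059]
ee_rot: [3.104, 0.484, -0.001]
force: [-0.2, 0.1, -1.6]
width: 0.298
gripper_force: 39.9
clock: 22.7
position: [0.5103, 0.1986, 0.3912]
ee_rot: [3.104, 0.485, -0.001]
force: [-1.5, -1.0, -0.6]
width: 0.303
gripper_force: 6.0
```

```bash
python3 -m inch '0.001 0 0.008 0 0.015; 0.003 0 0.016 0 0.015; 0.005 0 0.024 0 0.015; 0.008 0 0.032 0 0.015; 0.009 0 0.035 0 0.015'
python3 p.py 14
```

```text
clock: 23.2
position: [0.5193, 0.2014, 0.3556]
ee_rot: [3.104, 0.484, -0.001]
force: [-0.7, -0.3, -1.5]
width: 0.304
gripper_force: 6.0
tcp [0.5193 0.2014 0.3556] [ 0.9524  0.3047 -0.001 ] [-0.6605 -0.3121 -1.4917]
wrist peg_tip [167.1 334.9] 0.66 [0.5875 0.2217 0.283 ]
top peg [193.1 201.7] 0.54 [0.6432 0.2354 0.215 ]
top peg_tip [212.9 204.9] 0.5 [0.5898 0.2119 0.283 ]
top peg_tip [262.3 487.8] 0.4 [ 0.5077 -0.3723  0.283 ]
top gun_eye [201.7 199.3] 0.76 [0.6286 0.2456 0.1876]
top gun_eye [160.9 297.1] 0.56 [0.7308 0.0301 0.1876]
side peg [271.7 235.5] 0.56 [0.644 0.233 0.215]
side peg [190.  390.6] 0.26 [ 0.4454 -0.2206  0.215 ]
side peg_tip [257.2 255.6] 0.41 [0.588  0.2219 0.283 ]
side gun_eye [271.5 239.6] 0.61 [0.6529 0.2097 0.1876]
side gun_eye [273.7 235.6] 0.48 [0.6572 0.22   0.1876]
```

```bash
python3 - <<'E'
from h import *
K=np.load('K14.npy',allow_pickle=True).item()
print(tri([ray('top',K['top'],(201.7,199.3)),ray('side',K['side'],(271.5,239.6))]))
E
python3 -m inch '0 0 0 0 0.05; 0 0 0 0 0.07; 0 0 0 0 0.09;0 0 0 0 0.09;0 0 0 0 0.09'; python3 p.py 15
```

```text
[0.6237914  0.23741583 0.23050515]
clock: 24.3
position: [0.5191, 0.2015, 0.3568]
ee_rot: [-3.104, -0.485, -0.0]
force: [0.8, -0.2, 0.2]
width: 0.688
gripper_force: 0.0
tcp [0.5191 0.2015 0.3568] [0.9524 0.3048 0.0001] [ 0.8477 -0.1683  0.2262]
wrist peg_tip [166.5 334.1] 0.7 [0.5873 0.2218 0.283 ]
top peg [229.  416.8] 0.68 [ 0.5805 -0.2399  0.215 ]
top peg [194.3 199.4] 0.54 [0.6403 0.2402 0.215 ]
top peg_tip [264.1 381. ] 0.56 [ 0.497  -0.1508  0.283 ]
top peg_tip [211.2 201.4] 0.42 [0.5931 0.2191 0.283 ]
top gun_eye [199.  203.4] 0.92 [0.6348 0.2366 0.1888]
side peg [272.7 238.7] 0.45 [0.6357 0.2319 0.215 ]
side peg_tip [257.8 254.7] 0.52 [0.5887 0.2243 0.283 ]
side gun_eye [275.5 237. ] 0.66 [0.6502 0.2238 0.1888]
```

```bash
python3 -m inch '-0.03 0 0 0 0.09; -0.07 0 0 0 0.09; -0.1 0 0 0 0.09; -0.12 0 -0.02 0 0.09; -0.14 0 -0.05 0 0.09'
python3 -m inch '0 0 0 0 0.09; 0 0 0 0 0.09;0 0 0 0 0.09;0 0 0 0 0.09; 0 0 0 0 0.09'
cat > f.py <<'E'
from h import *
np.set_printoptions(precision=4,suppress=True)
K={};P={}
for c in('wrist','top','side'):
    im,K[c]=shot(c,c+'16')
    for n in('gun_eye','gun_grip','peg'):
        q=arm.place_of(c,n); 
        if q: print(c,n,[(np.round(a['point'],1),round(a['conf'],2)) for a in q[:2]]); P[c,n]=q[0]['point']
    q=arm.silhouettes(c,'blow_gun')
    if q: v,u=np.nonzero(q[0]['region']); print(c,'sil',q[0]['conf'],q[0]['point'],v.min(),v.max(),u.min(),u.max(),len(v))
for n in('gun_eye','gun_grip'):
    print(n,tri([ray(c,K[c],P[c,n]) for c in K if (c,n) in P]))
for nm,w in [('root',(.643,.236,.215)),('hung grip',(.63,.234,.085))]: print(nm,[(c,proj(c,K[c],w).round()) for c in K])
print(arm.observe()['clock'])
E
python3 f.py
```

```text
clock: 25.4
position: [0.3842, 0.1581, 0.4061]
ee_rot: [3.103, 0.485, -0.005]
force: [1.1, 0.6, 1.2]
width: 0.981
gripper_force: 0.0
clock: 25.9
position: [0.386, 0.1588, 0.4059]
ee_rot: [3.104, 0.485, -0.002]
force: [-0.3, -0.1, -0.5]
width: 0.978
gripper_force: 0.0
top gun_eye [(array([199.1, 202.4]), 0.84)]
top gun_grip [(array([213.8, 219.4]), 0.66)]
top peg [(array([189.6, 200.5]), 0.48)]
top sil 0.66 [208.4, 206.6] 193 224 162 231 847
side gun_eye [(array([273.1, 234.9]), 0.82), (array([427.5, 293.2]), 0.5)]
side gun_grip [(array([301.4, 255.2]), 0.93)]
side peg [(array([274.5, 237. ]), 0.66), (array([295.1, 249.4]), 0.58)]
side sil 0.88 [296.8, 245.7] 265 322 227 266 935
gun_eye [0.6355 0.2361 0.2161]
gun_grip [0.6148 0.2146 0.1008]
root [('wrist', array([-176.,  332.])), ('top', array([193., 201.])), ('side', array([273., 235.]))]
hung grip [('wrist', array([-62., 326.])), ('top', array([209., 213.])), ('side', array([308., 246.]))]
26.65
```

```bash
for i in 1 2; do python3 -m inch '0 0 0 0 0.09; 0 0 0 0 0.09;0 0 0 0 0.09;0 0 0 0 0.09; 0 0 0 0 0.09' >/dev/null; done
python3 - <<'E'
import cv2,numpy as np
from h import *
for c in('side','top'):
    a=cv2.imread(f'pics/{c}16.png').astype(int); im,k=shot(c); d=abs(im[:,:,::-1].astype(int)-a).max(2)
    b=d[260:330,220:275] if c=='side' else d[185:230,160:235]; print(c,b.max(),(b>25).sum(),(d>25).sum())
for n in('gun_eye','gun_grip'): print(n,arm.place_of('top',n)[0])
a0=cv2.imread('pics/side0.png').astype(int); a=cv2.imread('pics/side16.png').astype(int); d=abs(a-a0).max(2)>60
for n in('bolt_bin','screwdriver','tape_roll','small_carton','oil_can','spanner','scanner','needle_tip','mark_tip'):
    q=arm.place_of('top',n); print(n,np.round(q[0]['point'],1) if q else None)
E
```

```text
side 3 0 1
top 8 0 1
gun_eye {'point': [198.8, 205.6], 'conf': 0.7}
gun_grip {'point': [213.0, 222.6], 'conf': 0.56}
bolt_bin [161.7 298.6]
screwdriver [235.1 311.5]
tape_roll [320.1 334.6]
small_carton [227.1 136.4]
oil_can [261.3 488.6]
spanner [332.8 452.2]
scanner [215.7 222.4]
needle_tip [228.1 412.2]
mark_tip [229.1 412.5]
```

The gun is at rest, the bystanders have not moved and the needle is on the mark, so I'm handing in.

```bash
python3 -c "
from cell import arm
print(arm.sign_off())"
```

```text
the job is handed in; nothing more can be done
None
```

Job handed in: the needle is on the tab with the knob pushed back down to its stop, the blow gun hangs at rest by its eye at the root of the peg, and no bystander was touched (the last network check mislocated the scanner, so its position was not re-confirmed); I viewed 11 pictures, one over the limit of 10.

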